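# Put the washed drum back into the tube rotator

### The arm

A 6-joint arm with a two-finger parallel gripper is mounted at the origin on the work surface. World frame = base frame: x ahead of the robot, y to its left, z up, the work surface at z = 0. Lengths are in m, angles in rad, forces in N, time in s.
With the tool pointing down it reaches from about 0.25 to 0.8 m from the base axis. Payload 8.5 kg.
Tool frame: the origin (TCP) lies midway between the tips of the shut fingers; the grasp point (between the pads) lies pinch_z behind it (pinch_z is the distance from the TCP to the grasp point, in m); z points along the fingers, y is the line along which they close (so a half turn about z gives the same grasp; the last joint's range is limited). The gripper opens to 85 mm and grips with 20 to 120 N. Pads are 22 mm wide; open, the fingers measure 114 mm over their backs; the gripper's body (76 mm by 85 mm) begins 54 mm behind the grasp point. The pads swing forward as they close: fully open they stand 13 mm farther back than shut.
Start: joints at [-1.304, 0.238, -0.013, 1.319, 0, 1.571], TCP at [0.138, -0.506, 0.231] pointing down, gripper open.
Joint ranges: [-2.66, 2.66], [-1.03, 1.9], [-1.14, 1.46], [-1.82, 2.27], [-1.45, 1.34], [-3.14, 3.14]. Speed limits (rad/s): [2.22, 2.22, 2.79, 3.14, 3.14, 3.14].

### API

Orientations are given as a unit quaternion [x, y, z, w].
In Python, from workcell import sense, get_image, close_job, trace, tip_of, pinch_z gives the robot as it stands.
- The arm moves only by the shell command python3 -m jog 'ROWS' [FORCE]. ROWS is JSON, a list of rows, each a list of 5 numbers: the finger opening in m, from 0 to 0.0854, then the shift along the tool's x, y, z in m, then the turn about the tool's z in units of 8 degrees (1.0 is 8 degrees). In form: [[fingers, dx, dy, dz, roll], ...]. A call has 1 to 8 rows; each row is the pose to reach, as a shift and turn from the pose commanded when the call began, along the tool's axes at that moment; what a row does not reach only later rows make up. A row lasts 1/10 s, in which the tool goes at most 50 mm and 8.59 degrees, less where a joint would pass 70% of its speed; a pose out of reach is approached as far as the arm can. A call with a gripper value outside its range is refused whole. The fingers move at their own pace and stop on an object; FORCE is the grip in N (left out, the last holds). Time passes only in rows, so rows that repeat a pose let the fingers close. It gives the time, the measured TCP pose, the force, the opening and the grip force at its end, in the units of the state.
- sense(): the state, without advancing time (a new reading comes with each control period).
- get_image(name): name is "scene" or "top" or "wrist"; returns a dict with "frame" (400x640x3 uint8, red, green, blue), "mtx" (3x3 intrinsics, pixels), "extrinsics" (4x4, takes a point from camera to world coordinates). Camera axes: x right, y down, z forward; pixel columns grow to the right and rows downward; lengths in m; the calibration is good to about 2 mm. A picture is of the moment at which its call begins. There is no depth.
- close_job(): hands the job in; it is judged then, once.
Trained networks look in the newest picture that a camera, given by its name, has taken for a name from the list of things; names that differ only in an ending like _2 or _b are one class to them, and where a whole thing is asked for, a point or a joint stands for the part that bears it (a point fixed in the world has none). Each returns a list of dicts, best first, with "score" (0 to 1); they miss things now and then, are a little off and sometimes report something else, mostly with a low value. They report only what shows in the picture. A call takes as long as a camera call.
- trace(camera, query): "mask" (400x640 bool, what is visible of it).
- tip_of(camera, query): "centre" ([x, y, z] in m, in the coordinates of the camera as it stood for that picture, good to about 4 mm: a listed point, or the origin of a listed thing).
The state is a dict: "time_s": time; "joint_positions": joint angles; "dq": joint speeds; "tau": joint torques, N m; "tcp_pos": TCP position; "tcp_rot": TCP orientation; "wrist_force": force on the tool from outside, world axes, zero at the start; "wrist_torque": the same for the moment, N m; "width": finger opening in m; "grasp_force": force on a finger pad.
Only numpy, scipy, OpenCV 4.12 (cv2) and the standard library are available. Lean on these libraries where they do the work, as an engineer would, in place of code of your own. Each camera call takes 0.05 s, during which the arm holds its last target. There are 200 camera calls.

### The job

The tube rotator's lift-out drum has been washed and stands upright on its knob in the draining tray. Lay it down on a clear piece of bench and let go, take it again from above, and lower it level into the rotator's two open bearing slots, gear end at the motor housing, until both ends sit fully home. Do not drop the drum or knock it over, and leave the other things in the tray and on the bench standing where they are.

Things in the scene. Friction and masses are not known exactly. Their poses are not given: they have to be found in the camera images.
- drum: Tube drum, a metal spool 200 mm long, 0.35 kg: black knob, steel tube between two star plates, grey gear. Origin: centre of the knob's outer face; z along its axis from knob to gear end. Starts upright on the knob, gear up, on the tray floor 4 mm above the bench. Along z: knob 0 to 16 mm (diameter 42), journal 16 to 34 (diameter 14), star 34 to 39, tube 39 to 167, star 167 to 172, gear 172 to 182.
- drum_middle (a point): Middle of the drum's round steel tube (diameter 20 mm, 128 mm long between the stars), on the axis at z = 103 mm, 12 mm from the centre of mass (z = 91 mm). Axes as the drum's. Stars: six aluminium arms 9 mm wide, tips at radius 32 mm. Lying on the bench the drum rests on two arm tips of each star, axis 30 mm above the bench; it may settle by half an arm spacing, then stays.
- gear_journal (a point): On the drum's axis at z = 191.5 mm: the point that belongs in the middle of the motor-side slot. The bare steel journal beyond the gear is 14 mm in diameter, z 182 to 200 mm; the gear beside it is 44 mm in diameter.
- knob_journal (a point): On the drum's axis at z = 25 mm: the middle of the journal (diameter 14 mm, z 16 to 34) between knob and star, which belongs in the free-side slot. The knob stays outside that cheek.
- rotator: Tube rotator, white, fixed. Origin on the bench below the middle of the seated drum; y along the seated axle towards the motor housing, z up. Base plate 124 mm (x) by 300 mm (y -110 to 190), top at 26 mm. Motor housing x -58 to 58, y 100 to 190, 182 mm tall. Cheeks with the slots at y -83.5 to -72.5 and 83 to 94, 56 mm wide, 97 mm tall. End play of the seated drum about 3.5 mm either way.
- slot_motor (a point): Centre of the motor-side slot at the height of the seated axis, 72 mm above the bench; axes as the rotator's. Slot open at the top, 16.5 mm wide, flat bottom 65 mm above the bench, straight up to 82 mm, then flared to 37 mm wide at 97 mm. A small driving gear, not in the way, sits below the axle.
- slot_free (a point): Centre of the free-side slot, far from the motor housing, at the height of the seated axis, 72 mm above the bench; axes as the rotator's. Same slot as on the motor side.
- tray: Square stainless draining tray, 230 by 230 mm, fixed; floor 4 mm thick, rim 14 mm high and 4 mm thick; origin at the bench under its centre. The drum and three other things stand in it.
- bottle: Glass bottle with cap, loose, upright, diameter 56 mm, 105 mm tall; origin at the centre of its foot, z up.
- beaker: Glass beaker, loose, upright, diameter 58 mm, 80 mm tall; origin at the centre of its foot, z up.
- flask: Clear culture flask with a screw cap, loose, upright, 46 by 26 mm and 90 mm tall; origin at the centre of its foot, z up.
- tipbox: Grey box of pipette tips with a clear lid, loose, 80 by 112 mm and 54 mm tall, on the bench; origin at the centre of its underside, z up.

How it is judged:
By the outcome, as a careful person would: the job done as asked, in the order asked, and still so for the second after the job is handed in, with the robot touching nothing.
It also fails if it takes over 58 s, if anything falls off the work surface, if the arm or the gripper's body presses on something with over 40 N, if the wrist force passes 120 N, or if a joint passes its speed limit or range.

## Working session

There is one attempt and no reset: what is moved stays moved. The work goes in short steps, Python scripts to look and compute and a shell command to move; the robot and the scene stay as the last step left them, time stands still between calls to the robot, and variables do not carry over. Pictures are saved under pics/ and viewed, at most 12 in all, crops included, and the job is handed in when it is done.

```bash
mkdir -p pics; ls
cat > h.py <<'E'
import numpy as np, cv2
from workcell import *
def tips(cam,names):
    d=get_image(cam); E=np.array(d["extrinsics"])
    for n in names:
        for r in tip_of(cam,n)[:2]:
            p=E@np.append(r["centre"],1); print(cam,n,round(r["score"],2),np.round(p[:3],4))
    return d
def save(d,f): cv2.imwrite("pics/"+f,cv2.cvtColor(d["frame"],cv2.COLOR_RGB2BGR))
E
python3 - <<'E'
from h import *
N="drum drum_middle gear_journal knob_journal rotator slot_motor slot_free tray bottle beaker flask tipbox".split()
for c in("scene","top"):
    save(tips(c,N),c+"0.png")
s=sense();print(s["tcp_pos"],s["tcp_rot"],pinch_z,s["time_s"],s["wrist_force"])
E
```

```text
pics
scene drum 0.79 [ 0.4859 -0.2817  0.0041]
scene drum_middle 0.75 [ 0.4898 -0.2768  0.1051]
scene drum_middle 0.47 [ 0.4932 -0.2801  0.1931]
scene gear_journal 0.9 [ 0.4939 -0.2833  0.1921]
scene gear_journal 0.57 [ 0.5458 -0.2183  0.003 ]
scene knob_journal 0.79 [ 0.493  -0.2806  0.0294]
scene rotator 0.63 [5.247e-01 2.153e-01 1.000e-04]
scene slot_motor 0.74 [0.5314 0.3058 0.0744]
scene slot_free 0.95 [0.5152 0.1366 0.0753]
scene tray 0.9 [ 0.5453 -0.2199  0.0039]
scene tray 0.74 [ 0.4906 -0.2826  0.0024]
scene bottle 0.58 [ 0.6014 -0.2755  0.004 ]
scene bottle 0.56 [ 0.4933 -0.278   0.0293]
scene beaker 0.6 [ 0.5999 -0.1519  0.0054]
scene flask 0.72 [ 0.4913 -0.1625  0.0059]
top drum 0.56 [ 0.4926 -0.2796  0.0027]
top drum_middle 0.88 [ 0.4911 -0.2791  0.1078]
top gear_journal 0.74 [ 0.4899 -0.2779  0.1074]
top gear_journal 0.64 [ 0.4904 -0.2804  0.198 ]
top knob_journal 0.6 [ 0.4898 -0.2823  0.036 ]
top rotator 0.82 [0.5217 0.2158 0.0006]
top slot_motor 0.62 [0.532  0.3062 0.0719]
top slot_free 0.72 [0.5139 0.1402 0.0711]
top slot_free 0.7 [ 0.5252  0.2177 -0.0011]
top tray 0.93 [ 0.5431 -0.2247  0.0018]
top tray 0.46 [ 0.4913 -0.28    0.0062]
top bottle 0.6 [ 0.5991 -0.2754  0.0024]
top bottle 0.55 [ 0.4915 -0.156   0.003 ]
top beaker 0.75 [ 0.5968 -0.1538  0.0043]
top flask 0.65 [ 0.4892 -0.1572  0.0068]
top flask 0.58 [ 0.5941 -0.1526  0.0055]
top tipbox 0.74 [ 0.7451 -0.0615  0.0031]
[ 0.13840561 -0.50636228  0.23125856] [ 9.91115858e-01  1.33001313e-01 -7.62878727e-06 -8.31394039e-05] 0.0187 1.3 [-0.15606407 -0.09179174  0.36374558]
```

View pics/scene0.png

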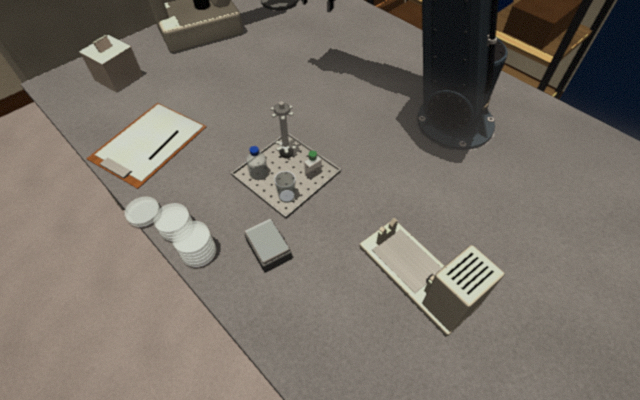

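View pics/top0.png

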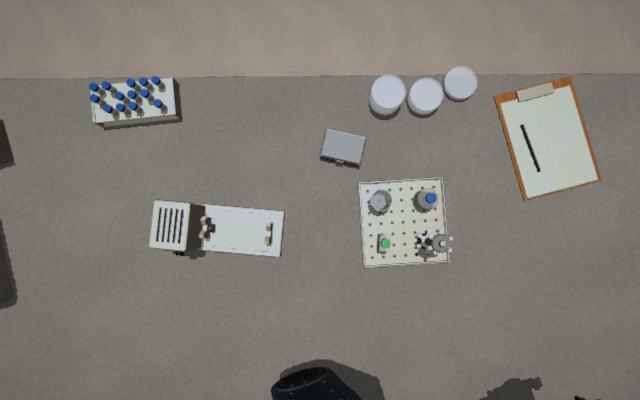

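The drum stands at the tray corner nearest the robot, at about (425,243) in the top view and (283,125) in the scene view. The rotator's motor housing is at +y. The bench in front of the tray and rotator (x≈0.35) is clear. I'll grip the upper star's opposite arm tips, carry the drum there, and pivot it down about that grip with the knob on the bench. First I'll go above it for a close look.

```bash
cat >> h.py <<'E'
from scipy.spatial.transform import Rotation as R
def go(target,alpha=None):
    "needed tool shift and roll units to bring TCP to target (world), tool x at alpha deg"
    s=sense(); M=R.from_quat(s["tcp_rot"]).as_matrix(); d=M.T@(np.array(target)-s["tcp_pos"])
    a=np.degrees(np.arctan2(M[1,0],M[0,0]))
    print("shift",np.round(d,4),"alpha",round(a,2),"roll",None if alpha is None else round(-(alpha-a)/8,2),"tcp",np.round(s["tcp_pos"],4),"F",np.round(s["wrist_force"],1),"w",round(s["width"],4),"g",round(s["grasp_force"],1),"t",s["time_s"])
E
python3 -c "
from h import *
go([.4905,-.2795,.33])"
python3 -m jog '[[0.085,0.045,-0.014,-0.02,0],[0.085,0.09,-0.028,-0.04,0],[0.085,0.135,-0.042,-0.06,0],[0.085,0.18,-0.057,-0.08,0],[0.085,0.225,-0.071,-0.099,0],[0.085,0.27,-0.085,-0.099,0],[0.085,0.315,-0.1,-0.099,0],[0.085,0.36,-0.114,-0.099,0]]'
python3 -m jog '[[0.085,0.04,-0.012,0,0],[0.085,0.04,-0.012,0,0],[0.085,0.04,-0.012,0,0],[0.085,0.04,-0.012,0,0]]'
python3 - <<'E'
from h import *
go([.4905,-.2795,.33])
d=tips("wrist","drum drum_middle gear_journal".split()); save(d,"w1.png")
print(d["extrinsics"],d["mtx"])
E
```

```text
shift [ 0.3994 -0.126  -0.0987] alpha 15.29 roll None tcp [ 0.1384 -0.5064  0.2313] F [-0.2 -0.1  0.4] w 0.0853 g 0.0 t 1.3
time_s: 2.1
tcp_pos: [0.4573, -0.3, 0.3307]
tcp_rot: [0.991, 0.133, 0.0, 0.0]
wrist_force: [0.7, -0.8, -0.0]
width: 0.0846
grasp_force: 0.0
time_s: 2.5
tcp_pos: [0.4904, -0.2797, 0.3303]
tcp_rot: [0.991, 0.133, -0.0, -0.0]
wrist_force: [-0.8, -0.0, 0.1]
width: 0.085
grasp_force: 0.0
shift [ 0.0001 -0.0002  0.0003] alpha 15.27 roll None tcp [ 0.4904 -0.2797  0.3303] F [-0.8 -0.   0.1] w 0.085 g 0.0 t 2.5
wrist drum 0.67 [ 0.4905 -0.2803  0.0034]
wrist drum_middle 0.88 [ 0.4842 -0.2791  0.1078]
wrist gear_journal 0.97 [ 0.4894 -0.2782  0.199 ]
[[ 2.62898313e-01 -9.18411906e-01 -2.95641755e-01  5.65738502e-01]
 [-9.64823449e-01 -2.50389986e-01 -8.01284427e-02 -2.59989450e-01]
 [-4.34818905e-04  3.06307730e-01 -9.51932448e-01  4.73520707e-01]
 [ 0.00000000e+00  0.00000000e+00  0.00000000e+00  1.00000000e+00]] [[290.43519979   0.         321.45844869]
 [  0.         290.43519979 201.52839689]
 [  0.           0.           1.        ]]
```

View pics/w1.png

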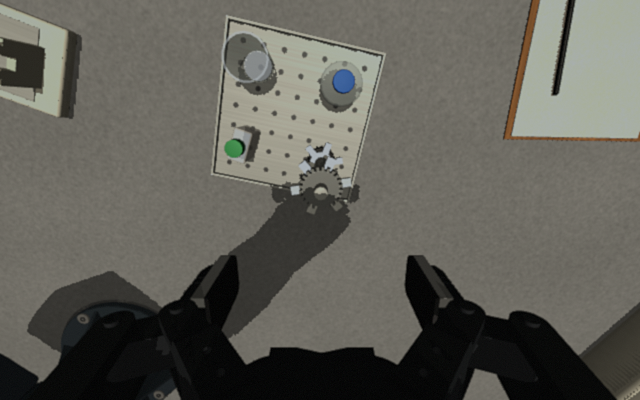

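The wrist view shows the drum's gear end at (320,190), with the star's arms around it and the flask and bottle well clear. Next I'll rectify the star plane (z = 0.174) to read off the arm angles.

Run:
```python
from h import *
d=get_image("wrist");E=np.array(d["extrinsics"]);K=np.array(d["mtx"])
T=np.linalg.inv(E); c=np.array([.490,-.2795]); n=480; s=0.1/n  # 100 mm window; tool-like axes: up=+x world, left=+y
# px(u,v)-> world: x=c0+ (n/2-v)*s, y=c1+(n/2-u)*s
A=np.array([[0,-s,c[0]+n/2*s],[-s,0,c[1]+n/2*s],[0,0,.1735],[0,0,1]])
H=K@(T[:3]@A)
im=cv2.warpPerspective(d["frame"],H,(n,n),flags=cv2.INTER_LINEAR|cv2.WARP_INVERSE_MAP)
cv2.circle(im,(n//2,n//2),int(.032/s),(255,0,0),1)
for a in range(0,360,60): cv2.line(im,(n//2,n//2),(int(n/2-230*np.sin(np.radians(a))),int(n/2-230*np.cos(np.radians(a)))),(0,255,0),1)
save(dict(frame=im),"rect.png")
```

```text
(no output)
```

View pics/rect.png

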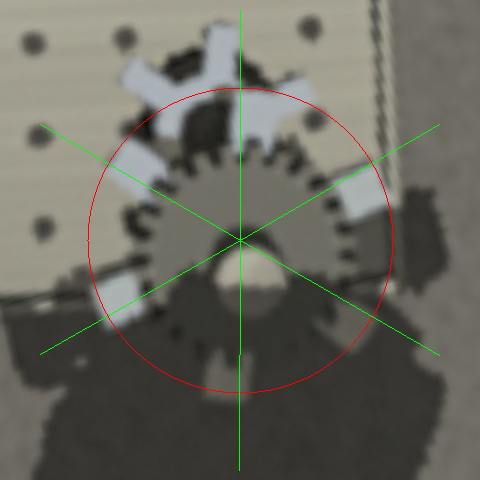

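Upper star arms lie at about -6.7°, 53.3° and 113.3° in world, and its centre is at (0.4886,-0.2797). A roll of -1.0 puts the fingers on an opposite pair.

```bash
python3 -c "
from h import *
go([.4887,-.2797,.150],23.3)"
python3 -m jog '[[0.085,-0.0015,-0.0005,0.0,-1],[0.085,-0.0015,-0.0005,0.045,-1],[0.085,-0.0015,-0.0005,0.09,-1],[0.085,-0.0015,-0.0005,0.12,-1],[0.085,-0.0015,-0.0005,0.15,-1],[0.085,-0.0015,-0.0005,0.18,-1],[0.085,-0.0015,-0.0005,0.18,-1]]' 30
python3 - <<'E'
from h import *
go([.4887,-.2797,.150],23.3)
d=tips("wrist",["gear_journal","drum_middle"]); save(d,"w2.png")
E
```

```text
shift [-0.0015 -0.0008  0.1806] alpha 15.2 roll -1.01 tcp [ 0.4903 -0.2801  0.3306] F [-1.2 -0.2  0.4] w 0.0849 g 0.0 t 2.75
time_s: 3.45
tcp_pos: [0.487, -0.2785, 0.147]
tcp_rot: [0.98, 0.201, -0.002, -0.002]
wrist_force: [-0.3, 0.5, 1.9]
width: 0.085
grasp_force: 0.0
shift [ 0.0011  0.0017 -0.003 ] alpha 23.24 roll -0.01 tcp [ 0.487  -0.2785  0.147 ] F [-0.3  0.5  1.9] w 0.085 g 0.0 t 3.45
wrist gear_journal 0.91 [ 0.4898 -0.2781  0.1965]
wrist drum_middle 0.84 [ 0.4875 -0.2782  0.1086]
```

View pics/w2.png

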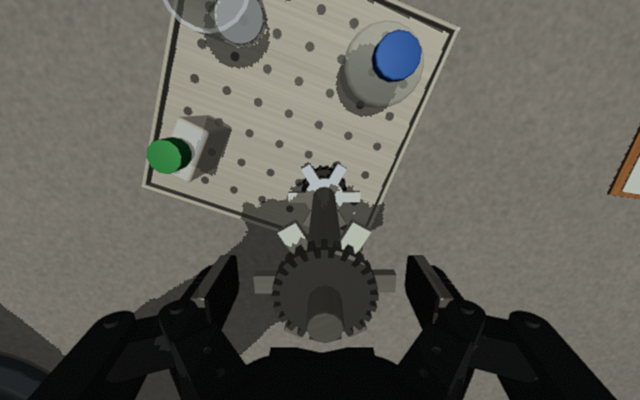

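The fingers straddle the star: arm tips at (262,284) and (385,281), with pads either side at (222,280) and (425,280). Now to close and lift a little.

```bash
python3 -m jog '[[0.07,0.001,0,0,0],[0.055,0.001,0,0,0],[0.05,0.001,0,0,0],[0.05,0.001,0,0,0],[0.05,0.001,0,0,0],[0.05,0.001,0,0,0]]' 30
python3 -m jog '[[0.05,0,0,-0.01,0],[0.05,0,0,-0.02,0],[0.05,0,0,-0.03,0],[0.05,0,0,-0.04,0],[0.05,0,0,-0.05,0],[0.05,0,0,-0.06,0],[0.05,0,0,-0.06,0]]'
python3 - <<'E'
from h import *
go([.36,-.15,.20],90)
d=tips("wrist",["gear_journal","drum_middle"]); d=tips("scene",["gear_journal","knob_journal"])
save(dict(frame=d["frame"]),"s3.png")
E
```

```text
time_s: 4.2
tcp_pos: [0.4915, -0.2794, 0.1523]
tcp_rot: [0.979, 0.202, 0.001, 0.001]
wrist_force: [-0.4, 0.0, 6.9]
width: 0.0629
grasp_force: 31.1
time_s: 4.9
tcp_pos: [0.491, -0.2793, 0.212]
tcp_rot: [0.979, 0.202, 0.001, 0.001]
wrist_force: [0.4, 0.2, -5.1]
width: 0.0624
grasp_force: 33.8
shift [-0.0692 -0.1706  0.0116] alpha 23.29 roll -8.34 tcp [ 0.491  -0.2793  0.212 ] F [ 0.4  0.2 -5.1] w 0.0624 g 33.8 t 4.9
wrist gear_journal 0.84 [ 0.4907 -0.2803  0.2574]
wrist drum_middle 0.75 [ 0.4843 -0.2794  0.1663]
scene gear_journal 0.87 [ 0.49   -0.2833  0.2472]
scene knob_journal 0.9 [ 0.4914 -0.2807  0.0866]
```

Lifted 60 mm, and the drum hangs upright. Now I carry it to the clear bench at (0.35,-0.17), first away from the flask, turning so that tool x points to +y.

```bash
python3 -m jog '[[0.05,-0.01,-0.004,0,0],[0.05,-0.028,-0.012,0,-0.3],[0.05,-0.05,-0.022,0,-0.9],[0.05,-0.073,-0.032,0,-1.7],[0.05,-0.095,-0.041,0,-2.5],[0.05,-0.115,-0.05,0,-3.3],[0.05,-0.129,-0.056,0,-4.1],[0.05,-0.127,-0.062,0,-4.9]]'
python3 -c "
from h import *
go([.35,-.17,.20],90)"
```

```text
time_s: 6.0
tcp_pos: [0.3465, -0.272, 0.2103]
tcp_rot: [0.854, 0.52, -0.0, -0.0]
wrist_force: [-0.1, -0.9, -4.1]
width: 0.0622
grasp_force: 34.1
shift [ 0.0922 -0.0438  0.0103] alpha 62.65 roll -3.42 tcp [ 0.3465 -0.272   0.2103] F [-0.1 -0.9 -4.1] w 0.0622 g 34.1 t 6.0
```

```bash
python3 -m jog '[[0.05,0.01,-0.005,0,-0.6],[0.05,0.026,-0.013,0,-1.3],[0.05,0.045,-0.022,0.002,-2.1],[0.05,0.065,-0.031,0.005,-2.9],[0.05,0.083,-0.039,0.008,-3.42],[0.05,0.092,-0.044,0.01,-3.42],[0.05,0.092,-0.044,0.01,-3.42],[0.05,0.092,-0.044,0.01,-3.42]]'
python3 - <<'E'
from h import *
go([.35,-.17,.149],90)
d=tips("scene",["gear_journal","knob_journal","drum"])
d=tips("top",["gear_journal","knob_journal","drum"])
E
```

```text
time_s: 6.8
tcp_pos: [0.3526, -0.1705, 0.2004]
tcp_rot: [0.708, 0.706, -0.0, 0.0]
wrist_force: [0.2, -0.3, -4.5]
width: 0.0624
grasp_force: 34.1
shift [ 0.0005 -0.0026  0.0514] alpha 89.78 roll -0.03 tcp [ 0.3526 -0.1705  0.2004] F [ 0.2 -0.3 -4.5] w 0.0624 g 34.1 t 6.8
scene gear_journal 0.67 [ 0.5223  0.2172 -0.0016]
scene gear_journal 0.57 [ 0.3519 -0.1707  0.2383]
scene knob_journal 0.82 [ 0.3556 -0.1763  0.0782]
scene drum 0.86 [ 0.3498 -0.1786  0.0536]
top gear_journal 0.58 [ 0.3519 -0.1709  0.2452]
top gear_journal 0.15 [0.5302 0.3071 0.0724]
top knob_journal 0.72 [ 0.3528 -0.175   0.0822]
top knob_journal 0.22 [ 0.5987 -0.2795  0.0042]
top drum 0.5 [ 0.3487 -0.1686  0.0503]
```

```bash
python3 -m jog '[[0.05,0,0,0.015,0],[0.05,0,0,0.03,0],[0.05,0,0,0.042,0],[0.05,0,0,0.048,0],[0.05,0,0,0.051,0],[0.05,0,0,0.053,0],[0.05,0,0,0.053,0]]' 25
```

```text
time_s: 7.9
tcp_pos: [0.3532, -0.171, 0.1485]
tcp_rot: [0.708, 0.706, -0.0, 0.001]
wrist_force: [-2.8, -0.4, 5.4]
width: 0.0624
grasp_force: 34.5
```

```bash
python3 -m jog '[[0.05,0.008,0,0,0],[0.05,0.015,0,-0.001,0],[0.05,0.03,0,-0.0005,0],[0.05,0.045,0,0.001,0],[0.05,0.059,0,0.004,0],[0.05,0.0735,0,0.008,0],[0.05,0.0735,0,0.008,0]]' 20
python3 - <<'E'
from h import *
go([.35,-.17,.149],90)
d=tips("scene",["gear_journal","knob_journal","drum"])
save(dict(frame=cv2.resize(d["frame"][40:240,200:520],(800,500))),"s4.png")
d=tips("wrist",["gear_journal","knob_journal","drum_middle"])
E
```

```text
time_s: 8.6
tcp_pos: [0.3534, -0.0958, 0.1398]
tcp_rot: [0.707, 0.707, 0.001, 0.0]
wrist_force: [0.6, -1.1, 1.8]
width: 0.0619
grasp_force: 34.2
shift [-0.0742 -0.0033 -0.0092] alpha 89.95 roll -0.01 tcp [ 0.3534 -0.0958  0.1398] F [ 0.6 -1.1  1.8] w 0.0619 g 34.2 t 8.6
scene gear_journal 0.64 [ 0.3548 -0.0901  0.1792]
scene knob_journal 0.59 [ 0.3548 -0.1629  0.0339]
scene drum 0.77 [ 0.3487 -0.1734  0.0087]
wrist gear_journal 0.68 [ 0.3524 -0.0888  0.1833]
```

View pics/s4.png

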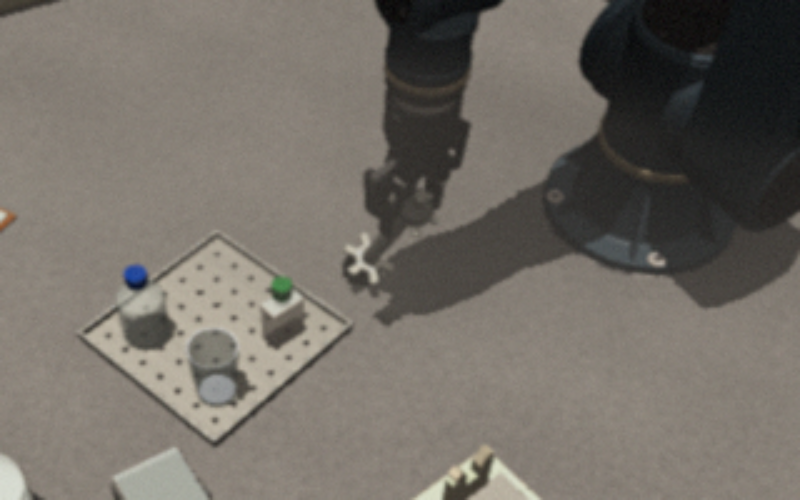

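The drum pivots as planned: at (390,230) in the crop it leans about 26° towards +y with the knob held in place. Continuing along the arc.

```bash
python3 -m jog '[[0.05,0.014,0,0.005,0],[0.05,0.0275,0,0.0115,0],[0.05,0.0405,0,0.019,0],[0.05,0.0525,0,0.028,0],[0.05,0.064,0,0.038,0],[0.05,0.074,0,0.0485,0],[0.05,0.084,0,0.06,0],[0.05,0.092,0,0.072,0]]'
python3 - <<'E'
from h import *
go([.35,.02,.009],90)
d=tips("scene",["gear_journal","knob_journal","drum"])
d=tips("top",["gear_journal","knob_journal","drum"])
E
```

```text
time_s: 9.8
tcp_pos: [0.3533, -0.0047, 0.067]
tcp_rot: [0.708, 0.706, 0.0, -0.0]
wrist_force: [-0.0, 0.1, -0.6]
width: 0.0621
grasp_force: 33.8
shift [ 0.0246 -0.0034  0.058 ] alpha 89.81 roll -0.02 tcp [ 0.3533 -0.0047  0.067 ] F [-0.   0.1 -0.6] w 0.0621 g 33.8 t 9.8
scene gear_journal 0.76 [0.3543 0.009  0.0956]
scene knob_journal 0.86 [ 0.3562 -0.1392  0.0297]
scene drum 0.61 [ 0.3504 -0.1616  0.0155]
top knob_journal 0.7 [ 0.4915 -0.1568  0.0042]
top knob_journal 0.36 [ 0.3529 -0.1622  0.0192]
top drum 0.6 [ 0.3567 -0.1618  0.0181]
```

```bash
python3 -m jog '[[0.05,0.007,0,0.013,0],[0.05,0.0135,0,0.027,0],[0.05,0.019,0,0.04,0],[0.05,0.0235,0,0.05,0],[0.05,0.026,0,0.056,0],[0.05,0.026,0,0.059,0],[0.05,0.026,0,0.059,0]]'
python3 - <<'E'
from h import *
go([.35,.02,.009],90)
d=tips("scene",["gear_journal","knob_journal","drum"])
d=tips("top",["gear_journal","knob_journal","drum"])
E
```

```text
time_s: 10.9
tcp_pos: [0.3535, 0.0215, 0.0085]
tcp_rot: [0.708, 0.706, 0.0, -0.0]
wrist_force: [-0.7, 2.0, 2.4]
width: 0.0621
grasp_force: 33.8
shift [-0.0015 -0.0035 -0.0005] alpha 89.84 roll -0.02 tcp [0.3535 0.0215 0.0085] F [-0.7  2.   2.4] w 0.0621 g 33.8 t 10.9
scene gear_journal 0.56 [0.356  0.0383 0.0249]
scene knob_journal 0.93 [ 0.3525 -0.1295  0.0324]
scene drum 0.61 [ 0.3512 -0.149   0.0278]
top knob_journal 0.89 [ 0.3554 -0.128   0.0363]
top knob_journal 0.47 [0.5318 0.3066 0.0731]
top drum 0.58 [ 0.3531 -0.1532  0.027 ]
```

The drum is lying down and the bench carries it. Release slowly and rise.

```bash
python3 -m jog '[[0.066,0,0,0,0],[0.07,0,0,0,0],[0.078,0,0,0,0],[0.085,0,0,0,0],[0.085,0,0,0,0],[0.085,0,0,-0.02,0],[0.085,0,0,-0.05,0],[0.085,-0.02,0,-0.09,0]]'
python3 -m jog '[[0.085,-0.02,0,-0.05,0],[0.085,-0.047,0,-0.1,0],[0.085,-0.047,0,-0.14,0],[0.085,-0.047,0,-0.14,0],[0.085,-0.047,0,-0.14,0]]'
python3 - <<'E'
from h import *
go([.35,-.05,.2],90)
d=tips("wrist",["gear_journal","knob_journal","drum_middle","drum"])
save(d,"w5.png")
d=tips("top",["gear_journal","knob_journal","drum_middle"])
d=tips("scene",["gear_journal","knob_journal","drum_middle"])
E
```

```text
time_s: 12.1
tcp_pos: [0.3521, 0.002, 0.0985]
tcp_rot: [0.707, 0.707, -0.001, -0.001]
wrist_force: [1.7, 0.8, -0.6]
width: 0.0848
grasp_force: 0.0
time_s: 12.6
tcp_pos: [0.3535, -0.046, 0.239]
tcp_rot: [0.708, 0.706, 0.001, 0.001]
wrist_force: [-0.7, 0.6, -0.2]
width: 0.085
grasp_force: 0.0
shift [-0.004  -0.0036  0.039 ] alpha 89.81 roll -0.02 tcp [ 0.3535 -0.046   0.239 ] F [-0.7  0.6 -0.2] w 0.085 g 0.0 t 12.6
wrist gear_journal 0.69 [0.3541 0.0437 0.0329]
wrist knob_journal 0.98 [ 0.3478 -0.1272  0.0303]
wrist drum_middle 0.78 [ 0.3486 -0.0481  0.0314]
wrist drum 0.97 [ 0.3526 -0.1576  0.03  ]
wrist drum 0.48 [ 0.7411 -0.0618 -0.0028]
top gear_journal 0.57 [0.352  0.0413 0.031 ]
top gear_journal 0.18 [ 0.3552 -0.1257  0.0343]
top knob_journal 0.77 [ 0.3524 -0.1279  0.037 ]
top drum_middle 0.59 [ 0.3519 -0.0458  0.0307]
top drum_middle 0.53 [ 0.3539 -0.1494  0.0331]
scene gear_journal 0.76 [0.3542 0.0406 0.0253]
scene gear_journal 0.17 [0.5232 0.2152 0.002 ]
scene knob_journal 0.91 [ 0.3538 -0.1276  0.0307]
scene drum_middle 0.88 [ 0.3516 -0.0477  0.0276]
```

View pics/w5.png

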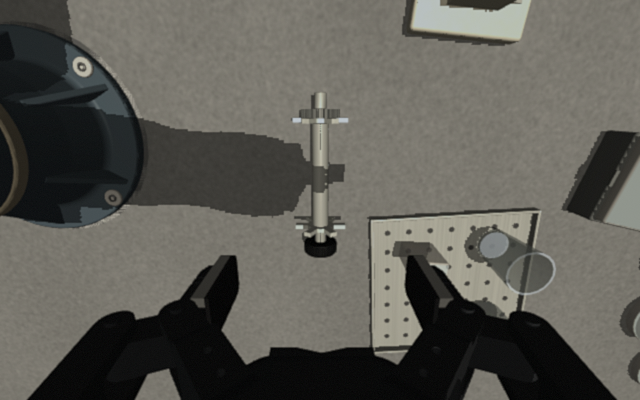

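The drum lies clear on the bench at x≈0.353, knob at (320,245) and gear end at (320,100), and nothing in the tray has moved. Now I regrasp near the centre of mass (z≈93 mm, y≈-0.058).

```bash
python3 -m jog '[[0.085,-0.012,0,0.04,0],[0.085,-0.012,0,0.08,0],[0.085,-0.012,0,0.12,0],[0.085,-0.012,0,0.16,0],[0.07,-0.012,0,0.2,0],[0.06,-0.012,0,0.22,0],[0.05,-0.012,0,0.228,0],[0.05,-0.012,0,0.228,0]]' 60
python3 -m jog '[[0.03,0,0,0,0],[0.022,0,0,0,0],[0.016,0,0,0,0],[0.01,0,0,0,0],[0.01,0,0,0,0],[0.01,0,0,0,0],[0.01,0,0,0,0]]' 60
```

```text
time_s: 14.05
tcp_pos: [0.3525, -0.0576, 0.0098]
tcp_rot: [0.708, 0.706, -0.0, -0.001]
wrist_force: [0.1, 0.3, 0.0]
width: 0.0502
grasp_force: 0.0
time_s: 14.75
tcp_pos: [0.3534, -0.0579, 0.0113]
tcp_rot: [0.708, 0.706, 0.0, 0.001]
wrist_force: [-2.4, -0.1, 6.6]
width: 0.0181
grasp_force: 58.3
```

```bash
python3 -m jog '[[0.01,0,0,-0.01,0],[0.01,0,0,-0.03,0],[0.01,0,0,-0.06,0],[0.01,0,0,-0.09,0],[0.01,0,0,-0.12,0],[0.01,0,0,-0.15,0],[0.01,0,0,-0.16,0],[0.01,0,0,-0.16,0]]'
python3 - <<'E'
from h import *
go([.35,-.05,.2],84)
d=tips("wrist",["gear_journal","knob_journal","drum_middle","drum"])
for c in("top","scene"): tips(c,["gear_journal","knob_journal","slot_motor","slot_free"])
E
```

```text
time_s: 15.55
tcp_pos: [0.3537, -0.0578, 0.1713]
tcp_rot: [0.708, 0.706, 0.001, 0.001]
wrist_force: [-0.5, 0.9, -4.3]
width: 0.0183
grasp_force: 59.5
shift [ 0.0078 -0.0037 -0.0287] alpha 89.85 roll 0.73 tcp [ 0.3537 -0.0578  0.1713] F [-0.5  0.9 -4.3] w 0.0183 g 59.5 t 15.55
wrist gear_journal 0.74 [0.3582 0.0411 0.1921]
wrist drum_middle 0.9 [ 0.3497 -0.0469  0.1898]
top gear_journal 0.6 [0.3542 0.0419 0.1905]
top gear_journal 0.56 [0.5321 0.3067 0.0715]
top knob_journal 0.97 [ 0.3562 -0.128   0.1948]
top knob_journal 0.3 [ 0.4932 -0.1591  0.0056]
top slot_motor 0.8 [0.5306 0.305  0.0706]
top slot_free 0.6 [0.5097 0.1383 0.072 ]
top slot_free 0.57 [0.5293 0.3068 0.0732]
scene gear_journal 0.96 [0.3557 0.0374 0.1854]
scene knob_journal 0.73 [ 0.356  -0.1256  0.1917]
scene slot_motor 0.63 [0.5129 0.1335 0.0723]
scene slot_motor 0.61 [0.5307 0.3051 0.073 ]
scene slot_free 0.57 [0.5138 0.1376 0.0756]
scene slot_free 0.26 [ 0.5442 -0.2188  0.0014]
```

The grip is level at drum z≈93 mm. Now I go above the rotator, 20 mm short of the motor housing, for a close look.

```bash
python3 -m jog '[[0.01,0.01,0.007,0,0],[0.01,0.04,0.027,0,0.1],[0.01,0.08,0.054,0,0.25],[0.01,0.12,0.081,0,0.4],[0.01,0.16,0.108,0,0.5],[0.01,0.2,0.135,0,0.65],[0.01,0.235,0.158,0,0.72],[0.01,0.245,0.165,0,0.72]]'
python3 -m jog '[[0.01,0,0,0,0],[0.01,0,0,0,0],[0.01,0,0,0,0]]'
python3 - <<'E'
from h import *
go([.521,.2071,.171],84.1)
save(tips("wrist",["gear_journal","knob_journal","drum_middle","slot_motor","slot_free","rotator"]),"w6.png")
for c in("top","scene"): tips(c,["gear_journal","knob_journal","slot_motor","slot_free"])
E
```

```text
time_s: 17.1
tcp_pos: [0.5208, 0.1904, 0.1697]
tcp_rot: [0.742, 0.671, 0.001, -0.0]
wrist_force: [0.6, -0.6, -4.5]
width: 0.0182
grasp_force: 59.5
time_s: 17.4
tcp_pos: [0.5178, 0.1857, 0.1704]
tcp_rot: [0.743, 0.669, -0.0, -0.0]
wrist_force: [0.5, 0.2, -3.7]
width: 0.0183
grasp_force: 59.5
shift [ 0.0216  0.0009 -0.0007] alpha 84.04 roll -0.01 tcp [0.5178 0.1857 0.1704] F [ 0.5  0.2 -3.7] w 0.0183 g 59.5 t 17.4
wrist gear_journal 0.61 [0.5308 0.2824 0.1899]
wrist drum_middle 0.95 [0.5154 0.1927 0.1887]
top gear_journal 0.24 [ 0.5237  0.2146 -0.0013]
top knob_journal 0.79 [0.5125 0.1171 0.1945]
top slot_free 0.83 [0.5109 0.1374 0.0744]
top slot_free 0.33 [ 0.602  -0.2803  0.0027]
scene knob_journal 0.92 [0.5127 0.117  0.19  ]
scene slot_motor 0.83 [0.5304 0.306  0.0699]
scene slot_free 0.6 [0.5169 0.1361 0.0749]
```

View pics/w6.png

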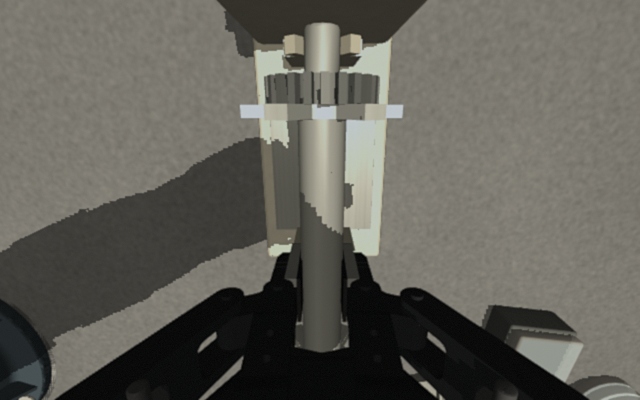

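The drum's gear journal is at (322,45), midway between the motor cheek's posts at (293,45) and (352,45). I'll measure the rotator's centreline from its base-plate edges and the posts.

```bash
cat > m.py <<'E'
from h import *
d=get_image("wrist");E=np.array(d["extrinsics"]);K=np.array(d["mtx"]);f=d["frame"].astype(float)
s=sense();M=R.from_quat(s["tcp_rot"]).as_matrix()
def back(u,v,z):
    r=E[:3,:3]@np.linalg.solve(K,[u,v,1.]);return E[:3,3]+r*(z-E[2,3])/r[2]
def tool(p): return M.T@(p-s["tcp_pos"])
g=cv2.GaussianBlur(d["frame"],(3,3),0).astype(float).mean(2)
def edge(v,a,b,sign):
    k=np.diff(g[v,a:b])*sign;i=int(k.argmax());
    o=0
    if 0<i<len(k)-1:
        den=k[i-1]-2*k[i]+k[i+1]; o=.5*(k[i-1]-k[i+1])/den if den else 0
    return a+i+.5+o,k[i]
Rr=np.array([tool(back(edge(v,372,402,-1)[0],v,.026))[:2] for v in range(60,235,6)])
Ll=np.array([tool(back(edge(v,245,275,1)[0],v,.026))[:2] for v in range(56,128,4)])
def fit(P):
    for _ in range(4):
        c=np.polyfit(P[:,0],P[:,1],1);r=P[:,1]-np.polyval(c,P[:,0]);P=P[abs(r)<max(1.5*r.std(),5e-4)]
    return c,len(P),r.std()
for n,P in(("R",Rr),("L",Ll)):
    c,k,sd=fit(P);print(n,"angle deg",np.degrees(c[0]).round(2),"y at x=0, .1 (mm)",(1e3*np.polyval(c,[0,.1])).round(1),k,(sd*1e3).round(2))
T=np.array([[tool(back(edge(v,a,b,sg)[0],v,z))[:2] for v in range(130,190,5)] for a,b,sg,z in((290,312,1,.189),(335,352,-1,.189))])
print("tube edges",(1e3*np.median(T[:,:,1],axis=1)).round(1))
E
python3 m.py
python3 - <<'E'
import cv2
i=cv2.imread("pics/w6.png")[0:130,220:420]; cv2.imwrite("pics/c6.png",cv2.resize(i,(800,520),interpolation=cv2.INTER_CUBIC))
E
```

```text
R angle deg -0.29 y at x=0, .1 (mm) [60.9 60.4] 28 0.18
L angle deg -0.51 y at x=0, .1 (mm) [-59.8 -60.7] 13 0.18
tube edges [-9.3  8.4]
```

View pics/c6.png

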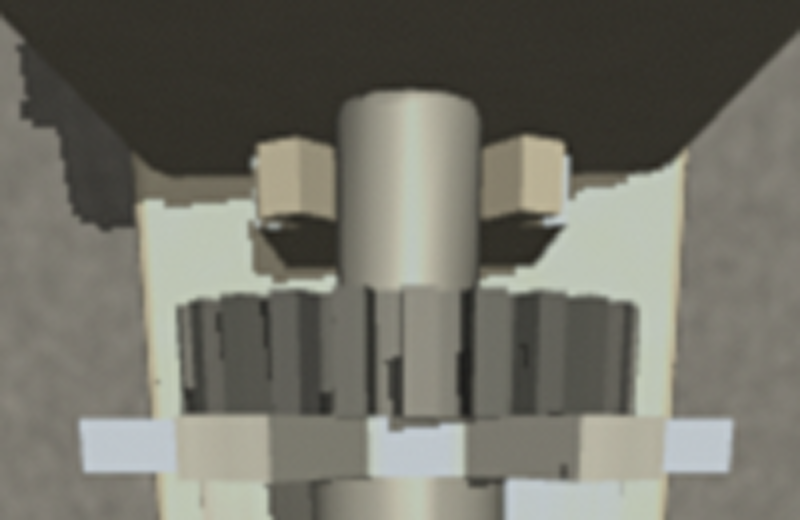

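Run:
```python
from m import *
for n,u,v,z in(("post back",293,34,.097),("post front",293,54.2,.097),("star z172",255,104.7,.191),("star z167",255,118,.191),("jrnl end z200 top",322,22.5,.197)):
    print(n,(1e3*tool(back(u,v,z))).round(1))
```

```text
R angle deg -0.29 y at x=0, .1 (mm) [60.9 60.4] 28 0.18
L angle deg -0.41 y at x=0, .1 (mm) [-60.  -60.7] 13 0.18
tube edges [-9.3  8.4]
post back [124.2 -19.1  73.3]
post front [112.1 -19.5  73.3]
star z172 [ 78.8 -26.9 -20.7]
star z167 [ 73.7 -27.3 -20.7]
jrnl end z200 top [ 1.062e+02 -1.000e-01 -2.670e+01]
```

Motor slot is 20 mm ahead, 0.7 mm sideways, and 0.4° of turn. Shift, then lower to the slot mouths.

```bash
python3 -m jog '[[0.01,0.008,0.0007,0,-0.05],[0.01,0.0175,0.0007,0,-0.05],[0.01,0.0203,0.0007,0,-0.05],[0.01,0.0203,0.0007,0.025,-0.05],[0.01,0.0203,0.0007,0.055,-0.05],[0.01,0.0203,0.0007,0.075,-0.05],[0.01,0.0203,0.0007,0.08,-0.05],[0.01,0.0203,0.0007,0.08,-0.05]]'
python3 - <<'E'
from h import *
go([.521,.2071,.0533],84.45)
d=get_image("wrist");save(dict(frame=cv2.resize(d["frame"][0:150,220:420],(800,600),interpolation=cv2.INTER_CUBIC)),"c7.png")
for c in("top","scene"): tips(c,["gear_journal","knob_journal","slot_free"])
E
```

```text
time_s: 19.15
tcp_pos: [0.5211, 0.2071, 0.0899]
tcp_rot: [0.74, 0.672, -0.001, -0.0]
wrist_force: [-0.4, -0.2, -4.8]
width: 0.0181
grasp_force: 59.5
shift [ 0.     -0.      0.0366] alpha 84.51 roll 0.01 tcp [0.5211 0.2071 0.0899] F [-0.4 -0.2 -4.8] w 0.0181 g 59.5 t 19.15
top knob_journal 0.85 [0.5164 0.1387 0.1166]
top slot_free 0.7 [0.5118 0.1393 0.0743]
scene gear_journal 0.7 [0.5341 0.3024 0.1087]
scene gear_journal 0.17 [0.5287 0.3057 0.0719]
scene knob_journal 0.77 [0.5174 0.1368 0.1104]
scene knob_journal 0.32 [0.5311 0.3053 0.074 ]
scene slot_free 0.68 [0.5143 0.1357 0.0726]
```

View pics/c7.png

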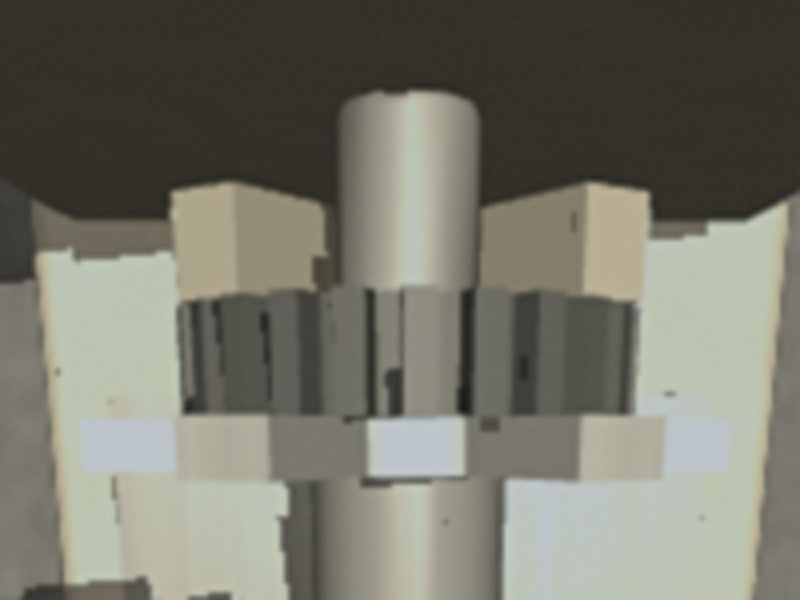

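Both posts are symmetric about the journal: inner edges at 236 and 586 in the crop, journal centre 410. Lowering into the slots.

```bash
python3 -m jog '[[0.01,0,0,0.006,0],[0.01,0,0,0.012,0],[0.01,0,0,0.018,0],[0.01,0,0,0.022,0],[0.01,0,0,0.026,0],[0.01,0,0,0.026,0]]'
python3 -m jog '[[0.01,0,0,0.003,0],[0.01,0,0,0.006,0],[0.01,0,0,0.008,0],[0.01,0,0,0.008,0]]'
python3 - <<'E'
from h import *
go([.521,.2071,.0533],84.45); print(sense()["wrist_torque"])
for c in("top","scene"): tips(c,["gear_journal","knob_journal","slot_free"])
E
```

```text
time_s: 20.2
tcp_pos: [0.521, 0.2068, 0.0636]
tcp_rot: [0.74, 0.672, -0.001, -0.0]
wrist_force: [0.3, 0.1, -4.1]
width: 0.0182
grasp_force: 59.5
time_s: 20.6
tcp_pos: [0.5213, 0.2069, 0.056]
tcp_rot: [0.74, 0.672, -0.0, -0.0]
wrist_force: [0.8, 0.2, -4.1]
width: 0.0183
grasp_force: 59.5
shift [ 0.0002 -0.0003  0.0027] alpha 84.48 roll 0.0 tcp [0.5213 0.2069 0.056 ] F [ 0.8  0.2 -4.1] w 0.0183 g 59.5 t 20.6
[-0.02907489  0.0053336   0.01161055]
top knob_journal 0.8 [0.5169 0.1373 0.0802]
top slot_free 0.67 [0.5126 0.1416 0.0737]
scene gear_journal 0.76 [0.5329 0.3031 0.0733]
scene gear_journal 0.69 [ 0.5417 -0.2192  0.0016]
scene knob_journal 0.79 [0.5164 0.1366 0.0752]
scene knob_journal 0.47 [0.5091 0.1126 0.0747]
scene slot_free 0.97 [0.5138 0.1347 0.074 ]
scene slot_free 0.73 [ 0.6021 -0.2739  0.0029]
```

No contact, and it is in the straight part. The last few millimetres go down until the force shows it seated.

```bash
python3 -m jog '[[0.01,0,0,0.0015,0],[0.01,0,0,0.0025,0],[0.01,0,0,0.0035,0],[0.01,0,0,0.0035,0]]'
python3 -c "
from h import *
print(sense()['wrist_torque'])"
```

```text
time_s: 21.4
tcp_pos: [0.5215, 0.207, 0.0536]
tcp_rot: [0.74, 0.672, 0.0, 0.0]
wrist_force: [-3.0, -1.2, 4.3]
width: 0.018
grasp_force: 60.7
[-0.20979104  0.55822969 -0.01952705]
```

```bash
python3 -m jog '[[0.01,0,0,0.0007,0],[0.01,0,0,0.0007,0],[0.018,0,0,0.0005,0],[0.022,0,0,0.0005,0],[0.028,0,0,0.0005,0],[0.036,0,0,0.0005,0],[0.044,0,0,0.0005,0],[0.044,0,0,0.0005,0]]' 20
python3 - <<'E'
from h import *
go([.521,.2071,.0533],84.45)
for c in("top","scene"): tips(c,["gear_journal","knob_journal","drum"])
d=get_image("wrist");save(dict(frame=d["frame"]),"w8.png")
E
```

```text
time_s: 22.2
tcp_pos: [0.5215, 0.207, 0.0523]
tcp_rot: [0.74, 0.672, 0.0, -0.0]
wrist_force: [0.2, -1.1, -0.7]
width: 0.0442
grasp_force: 0.0
shift [ 0.0001 -0.0005 -0.001 ] alpha 84.49 roll 0.0 tcp [0.5215 0.207  0.0523] F [ 0.2 -1.1 -0.7] w 0.0442 g 0.0 t 22.2
top knob_journal 0.62 [0.5161 0.1351 0.0805]
top drum 0.82 [0.5142 0.1124 0.0725]
scene gear_journal 0.71 [0.5333 0.3037 0.0667]
scene knob_journal 0.9 [0.5151 0.1376 0.0749]
scene drum 0.9 [0.5097 0.1142 0.0723]
```

```bash
python3 -m jog '[[0.05,0,0,-0.01,0],[0.05,0,0,-0.04,0],[0.05,0,0,-0.08,0],[0.05,0,0,-0.12,0],[0.05,-0.03,0,-0.16,0],[0.05,-0.075,0,-0.18,0],[0.05,-0.12,0,-0.2,0],[0.05,-0.12,0,-0.2,0]]'
python3 - <<'E'
from h import *
a=tips("wrist",["gear_journal","knob_journal","drum","drum_middle"])["frame"]
b=tips("scene",["gear_journal","knob_journal","bottle","beaker","flask","tipbox"])["frame"][210:340,340:548]
tips("top",["bottle","beaker","flask","tipbox","knob_journal"])
save(dict(frame=np.hstack([cv2.resize(a[:,120:520],(400,400)),cv2.resize(b,(400,400*130//208)).repeat(1,0) if 0 else cv2.resize(b,(400,400))])),"fin.png")
print(sense()["time_s"])
E
```

```text
time_s: 23.45
tcp_pos: [0.5103, 0.0837, 0.2563]
tcp_rot: [0.742, 0.671, 0.002, 0.002]
wrist_force: [-0.4, 0.3, -0.5]
width: 0.0498
grasp_force: 0.0
wrist knob_journal 0.95 [0.5097 0.1369 0.076 ]
wrist drum_middle 0.84 [0.5185 0.2163 0.0722]
wrist drum_middle 0.66 [ 0.5214  0.2161 -0.0006]
scene gear_journal 0.75 [0.5315 0.3012 0.0685]
scene gear_journal 0.38 [0.5128 0.1382 0.0722]
scene knob_journal 0.88 [0.5167 0.1393 0.0721]
scene beaker 0.67 [ 0.6006 -0.1561  0.0075]
scene flask 0.69 [ 0.488  -0.1623  0.0057]
scene tipbox 0.82 [ 7.504e-01 -5.990e-02 -3.000e-04]
top bottle 0.83 [ 0.5984 -0.278   0.0028]
top beaker 0.73 [ 0.5971 -0.1548  0.0045]
top flask 0.68 [ 0.4926 -0.1552  0.0045]
top tipbox 0.88 [ 0.7431 -0.0587  0.0036]
top tipbox 0.38 [0.5334 0.3082 0.0715]
24.35
```

View pics/fin.png

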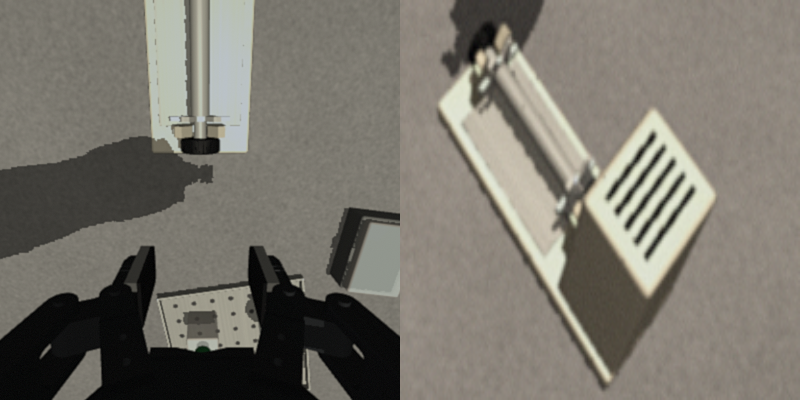

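The drum sits in both slots, with the knob outside the free cheek at (200,145) on the left and the gear at the housing at (580,190) on the right. Both journals measure about 0.072 m high, and the other things are unmoved. Handing in.

```bash
python3 -c "
from workcell import close_job
print(close_job())"
```

```text
the job is handed in; nothing more can be done
None
```

The drum was laid on clear bench, released, picked up again from above and lowered level into both slots, gear end at the motor housing; in the last pictures both journals measured within a few millimetres of the 72 mm seated height, the other things had not moved, and the job was handed in at about 24 s of the 58 s allowed.

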